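# Run a fingertip down the row of screening tabs

## Robot

A 7-joint arm with a two-finger parallel gripper is mounted at the origin on the work surface. World frame = base frame: x ahead of the robot, y to its left, z up, the work surface at z = 0. Lengths are in m, angles in rad, forces in N, time in s.
With the tool pointing down it reaches from about 0.425 to 0.8 m from the base axis. Payload 8.3 kg.
Tool frame: the origin (TCP) lies at the very end of the fingers, on their centre line; the grasp point (between the pads) lies arm.grasp_offset behind it (arm.grasp_offset is the distance from the TCP to the grasp point, in m); z points along the fingers, y is the line along which they close (so a half turn about z gives the same grasp; the last joint's range is limited). The gripper opens to 85 mm and grips with 20 to 120 N. Pads are 22 mm wide; open, the fingers measure 114 mm over their backs; the gripper's body (76 mm by 85 mm) begins 54 mm behind the grasp point. The pads swing forward as they close: fully open they stand 13 mm farther back than shut.
Start: joints at [-1.178, 0.383, 0.016, 1.37, -0.006, 1.388, -0.046], TCP at [0.275, 0.561, 0.231] pointing down, gripper open.
Joint ranges: [-2.95, 2.95], [-0.25, 2.06], [-1.52, 1.56], [0.18, 2.33], [-1.44, 4.58], [0.02, 2.06], [-3.01, 3.01]. Speed limits (rad/s): [2.39, 2.39, 3.01, 3.01, 3.14, 3.14, 3.14].

## Interface

Orientations are given as a unit quaternion [w, x, y, z].
In Python, from plant import status, viewer, arm gives the robot as it stands.
- The arm moves only by the shell command python3 -m pendant 'ROWS' [FORCE]. ROWS is JSON, a list that holds one entry, the list of rows, each a list of 7 numbers: the turn, a rotation vector about the world's x, y, z in rad, then the shift along the world's x, y, z in m, then the closure, from -1 (fully open) to 1 (shut). In form: [[[wx, wy, wz, dx, dy, dz, gripper], ...]]. A call has exactly 10 rows; each row shifts and turns the commanded pose from where the row before left it; what a row does not reach is not made up. A row lasts 1/12 s, in which the tool goes at most 41.7 mm and 7.16 degrees, less where a joint would pass 70% of its speed; a pose out of reach is approached as far as the arm can. A call with a gripper value outside its range is refused whole. The fingers move at their own pace and stop on an object; FORCE is the grip in N (left out, the last holds). Time passes only in rows, so rows that do not move let the fingers close, or fill a call up. It gives the time, the measured TCP pose, the force, the opening and the grip force at its end, in the units of the state.
- status.sense(): the state, without advancing time (a new reading comes with each control period).
- viewer.camera(name): name is "side" or "top"; returns the picture (400x640x3 uint8, red, green, blue); there is no depth.
- viewer.camera_params(name): a dict with "fov_y" (degrees; the focal length in pixels is half the picture's height over the tangent of half this angle, whatever the lens; pixels are square), "cx", "cy" (the principal point, pixels), "cam_to_world" (4x4, takes a point from camera to world coordinates). Camera axes: x right, y down, z forward; pixel columns grow to the right and rows downward; lengths in m; the calibration is good to about 2 mm. A picture is of the moment at which its call begins. camera_params takes no time and is no camera call.
- arm.sign_off(): hands the job in; it is judged then, once.
The state is a dict: "time": time; "q": joint angles; "qd": joint speeds; "joint_torque": joint torques, N m; "position": TCP position; "tcp_rot": TCP orientation; "contact_force": force on the tool from outside, world axes, zero at the start; "moment": the same for the moment, N m; "grip_width": finger opening in m; "finger_force": force on a finger pad.
Only numpy, scipy, OpenCV 4.12 (cv2) and the standard library are available. Lean on these libraries where they do the work, as an engineer would, in place of code of your own. Each camera call takes 0.05 s, during which the arm holds its last target. There are 200 camera calls.

## Task

The five arched copper tabs on the deck of the aluminium radio unit stand raised. Run the fingertips gently along the row in one stroke, starting at the end marked by the red cone, so that each tab in turn is pressed down home; stay down at the row until the last tab is home, then lift clear. Do not pick up, shove or knock over anything else on the unit or the bench.

Things in the scene. Friction and masses are not known exactly. Their poses are not given: they have to be found in the camera images.
- case: Screened radio unit: a closed aluminium box 200 (x) x 340 (y) x 70 mm high, fixed to the bench, never moves in a run. Origin: centre of its underside, on the bench; z up; y along its length. The flat deck is at z = 70 mm. The row of five copper tabs lies along y, 45 mm from the centre towards -x, on a black strip 36 mm wide.
- red_cone: Loose red plastic cone, 24 mm across the foot, 28 mm tall, standing on the deck beside one END tab (85 mm from that tab towards the case's +x side): it shows where the row begins. Origin: centre of its underside. Leave it standing.
- black_cone: Loose black cone of the same shape beside the tab at the other end of the row. Origin: centre of its underside. Leave it standing.
- can: Loose blue cylinder (capacitor can), 28 mm across, 36 mm tall, upright on the deck, its centre 100 to 120 mm from the row. Origin: centre of its underside. A bystander.
- screwdriver: Loose yellow-handled screwdriver 180 mm long, on the bench to the left (+y). A bystander.
- flux_jar: Loose jar 52 mm across, 60 mm tall, black cap, on the bench to the right (-y). A bystander.
- spool: Loose steel ring 60 mm across, 35 mm tall, on the bench to the right. A bystander.
- mug: Loose white mug 76 mm across, 90 mm tall, on the bench to the left. A bystander.
- tab0 (a joint): How far tab 0 is pressed down, m: 0 fully raised, 0.010 on its hard stop. Starts between 0 and 0.002, has no spring, slides down against about 2 N of friction and stays where it is left. It counts as home beyond 0.005; about 0.0075 is a good aim.
- tab1 (a joint): The same for tab 1.
- tab2 (a joint): The same for tab 2.
- tab3 (a joint): The same for tab 3.
- tab4 (a joint): The same for tab 4.
- tab0_top (a point): Middle of the flat top of tab 0; moves with the tab (81 mm above the bench fully raised, 71 mm on the stop, i.e. 11 and 1 mm above the deck). Each tab is an arched copper strip 28 mm wide across the row and about 53 mm long along it: a flat top 13 mm long with a 27 degree ramp 20 mm long at either end, so a fingertip moving along the row can ride up the ramp and push the tab down. Tab 0 is at the case's +y end; the centres are 54 mm apart.
- tab1_top (a point): The same for tab 1, 54 mm from tab 0 towards the case's -y.
- tab2_top (a point): The same for tab 2, 108 mm from tab 0 towards the case's -y.
- tab3_top (a point): The same for tab 3, 162 mm from tab 0 towards the case's -y.
- tab4_top (a point): The same for tab 4, 216 mm from tab 0 towards the case's -y.

How it is judged:
By the outcome, as a careful person would: the job done as asked, in the order asked, and still so for the second after the job is handed in, with the robot touching nothing.
It also fails if it takes over 51 s, if anything falls off the work surface, if the arm or the gripper's body presses on something with over 40 N, if the wrist force passes 120 N, or if a joint passes its speed limit or range.

## Working session

There is one attempt and no reset: what is moved stays moved. The work goes in short steps, Python scripts to look and compute and a shell command to move; the robot and the scene stay as the last step left them, time stands still between calls to the robot, and variables do not carry over. Pictures are saved under pics/ and viewed, at most 10 in all, crops included, and the job is handed in when it is done.

```bash
mkdir -p pics
python3 - <<'E'
from plant import status, viewer, arm
import cv2,numpy as np
for n in("top","side"):
    im=viewer.camera(n); cv2.imwrite(f"pics/{n}0.png",im[:,:,::-1]); p=viewer.camera_params(n); print(n,p)
s=status.sense(); print(s["time"],s["position"],s["tcp_rot"],s["contact_force"],s["grip_width"],arm.grasp_offset)
E
```

```text
top {'fov_y': 48.23294211202753, 'cx': 316.5944427945424, 'cy': 198.19056442842393, 'cam_to_world': array([[ 0.029487  , -0.99768486,  0.06128159,  0.45616228],
       [-0.99942731, -0.03044564, -0.0147686 ,  0.01633   ],
       [ 0.01660017, -0.06081102, -0.99801125,  1.43597009],
       [ 0.        ,  0.        ,  0.        ,  1.        ]])}
side {'fov_y': 49.157356226925046, 'cx': 315.81474806659145, 'cy': 205.67304746671604, 'cam_to_world': array([[ 0.98207944, -0.10038298,  0.15950934,  0.36324816],
       [-0.18742472, -0.60909389,  0.7706339 , -0.86862606],
       [ 0.01979764, -0.7867197 , -0.61699284,  0.7846937 ],
       [ 0.        ,  0.        ,  0.        ,  1.        ]])}
0.1 [0.27488729 0.56081063 0.2303816 ] [-1.76328479e-04  2.25904309e-01  9.74149099e-01 -8.62666996e-04] [ 0.20430217 -0.10892191 -0.51272105] 0.08509762297047169 0.0187
```

View pics/top0.png

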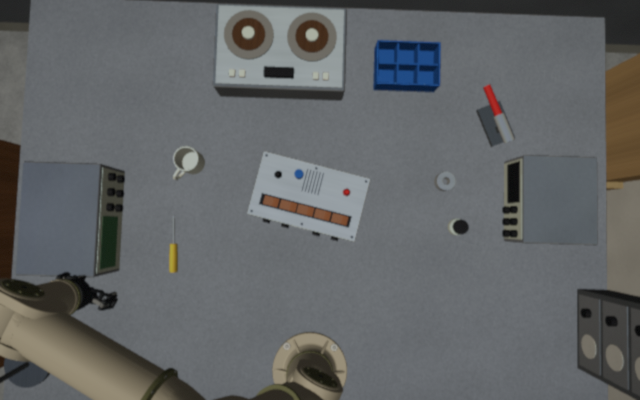

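View pics/side0.png

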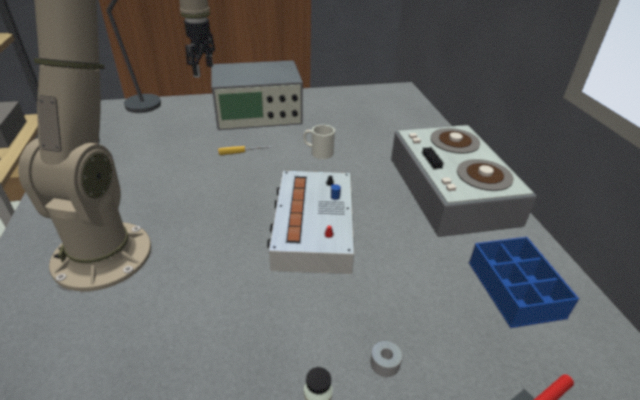

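The top view shows the case around (308,197) and the copper row from (270,201) to (341,220). The red cone is at (346,192), which is the -y end (tab4), with the black cone at (278,174) and the can at (299,174). So the stroke runs from tab4 to tab0.

```bash
cat > h.py <<'E'
import numpy as np,cv2
from plant import viewer,status
def cast(n,uv,z):
    p=viewer.camera_params(n);f=200/np.tan(np.radians(p["fov_y"]/2));T=p["cam_to_world"]
    uv=np.atleast_2d(uv).astype(float)
    d=np.c_[(uv[:,0]-p["cx"])/f,(uv[:,1]-p["cy"])/f,np.ones(len(uv))]@T[:3,:3].T
    return T[:3,3]+d*((z-T[2,3])/d[:,2])[:,None]
def copper(n,im,box):
    h=cv2.cvtColor(im,cv2.COLOR_RGB2HSV)
    m=cv2.inRange(h,(3,90,70),(20,255,255));k=np.zeros_like(m);x0,y0,x1,y1=box;k[y0:y1,x0:x1]=m[y0:y1,x0:x1]
    return k
E
python3 - <<'E'
from h import *
for n,b in(("top",(250,180,365,240)),("side",(275,165,315,250))):
    im=cv2.imread(f"pics/{n}0.png")[:,:,::-1].copy();m=copper(n,im,b)
    v,u=np.nonzero(m);P=cast(n,np.c_[u,v],0.076)[:,:2]
    r=cv2.minAreaRect((P*1000).astype(np.float32));print(n,len(u),r)
    c=np.array(r[0]);print(cv2.boxPoints(r))
im=cv2.imread("pics/top0.png")[:,:,::-1].copy();h=cv2.cvtColor(im,cv2.COLOR_RGB2HSV)
m=cv2.inRange(h,(0,0,135),(180,70,255));v,u=np.nonzero(m[145:245,240:375]);P=cast("top",np.c_[u+240,v+145],.07)[:,:2]
k,nn,st,ct=cv2.connectedComponentsWithStats(m[145:245,240:375]);i=1+st[1:,4].argmax();v,u=np.nonzero(nn==i)
print("case",cv2.minAreaRect((cast("top",np.c_[u+240,v+145],.07)[:,:2]*1000).astype(np.float32)))
print(cast("top",[[346,192],[278,174],[299,174]],.085))
big=cv2.resize(im[140:250,240:380],None,fx=5.5,fy=5.5,interpolation=cv2.INTER_CUBIC);cv2.imwrite("pics/c0.png",big[:,:,::-1])
E
```

```text
top 787 ((502.89263916015625, 29.96063232421875), (265.063232421875, 28.1722469329834), 77.09845733642578)
[[ 459.57092   -96.080154]
 [ 487.03198  -102.370346]
 [ 546.21436   156.00142 ]
 [ 518.7533    162.29161 ]]
side 653 ((496.6756896972656, 22.437255859375), (262.3995056152344, 27.595197677612305), 77.16864776611328)
[[ 454.08554  -102.421974]
 [ 480.9916   -108.55038 ]
 [ 539.26587   147.29648 ]
 [ 512.35974   153.4249  ]]
case ((546.4058227539062, 21.66192626953125), (338.3580322265625, 200.30101013183594), 77.10234069824219)
[[ 0.56066036 -0.09234762  0.085     ]
 [ 0.6090799   0.11562693  0.085     ]
 [ 0.61108098  0.05194372  0.085     ]]
```

View pics/c0.png

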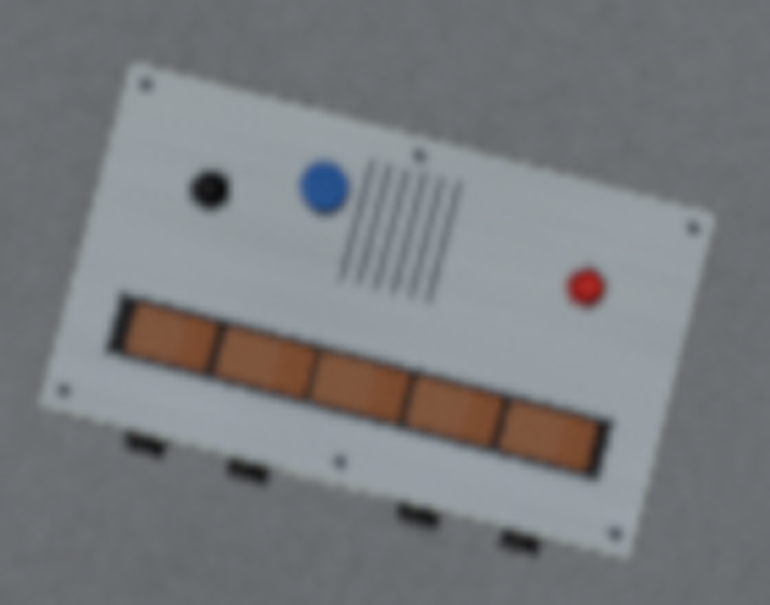

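```bash
R='[0,0,0.0115,0.02,-0.033,0,1]'; python3 -m pendant '[[[0,0,0.023,0.02,-0.033,0,1],[0,0,0.023,0.02,-0.033,0,1],[0,0,0.023,0.02,-0.033,0,1],[0,0,0.023,0.02,-0.033,0,1],[0,0,0.023,0.02,-0.033,0,1],[0,0,0.023,0.02,-0.033,0,1],[0,0,0.023,0.02,-0.033,0,1],[0,0,0.023,0.02,-0.033,0,1],[0,0,0.023,0.02,-0.033,0,1],[0,0,0.023,0.02,-0.033,0,1]]]' 20
python3 -m pendant '[[[0,0,0,0,-0.035,0,1],[0,0,0,0,-0.035,0,1],[0,0,0,0,-0.035,0,1],[0,0,0,0,-0.035,0,1],[0,0,0,0,-0.035,0,1],[0,0,0,0,-0.035,-0.01,1],[0,0,0,0,-0.035,-0.02,1],[0,0,0,0,-0.035,-0.02,1],[0,0,0,0,-0.035,-0.02,1],[0,0,0,0,-0.035,-0.02,1]]]'
python3 - <<'E'
from h import *
for n in("top","side"): cv2.imwrite(f"pics/{n}1.png",viewer.camera(n)[:,:,::-1])
s=status.sense();print(s["position"],s["tcp_rot"],s["contact_force"],s["q"])
a=cv2.imread("pics/top1.png")[130:260,240:390];b=cv2.imread("pics/side1.png")[140:290,250:400]
cv2.imwrite("pics/c1.png",np.hstack([cv2.resize(a,(400,347),interpolation=2),cv2.resize(b,(347,347),interpolation=2)]))
E
```

```text
time: 0.93
position: [0.4755, 0.2293, 0.2311]
tcp_rot: [-0.0, 0.112, 0.994, -0.0]
contact_force: [0.5, 0.4, 0.3]
grip_width: -0.0003
finger_force: 0.0
time: 1.77
position: [0.4745, -0.1204, 0.1405]
tcp_rot: [0.0, 0.113, 0.994, 0.0]
contact_force: [1.6, -0.2, -0.9]
grip_width: -0.0001
finger_force: 0.0
[ 0.471754   -0.12502009  0.13829345] [-0.00254427  0.11707431  0.99311889 -0.0014171 ] [ 0.45290384 -0.40681009 -0.01382676] [-0.27202162  0.17094926  0.51666397  1.88232971 -0.08983494  1.11659419
  1.61435746]
```

View pics/c1.png

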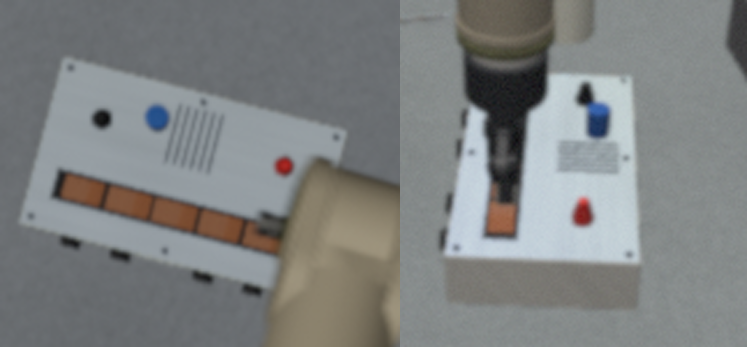

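The fingertip hangs over the tab4 end, at about (294,226) in the side view. Next I go lower and compare the tip with the row in the same view.

```bash
python3 -m pendant '[[[0,0,0,-0.002,-0.002,-0.008,1],[0,0,0,-0.002,-0.002,-0.008,1],[0,0,0,-0.002,0,-0.008,1],[0,0,0,-0.002,0,-0.008,1],[0,0,0,0,0,-0.008,1],[0,0,0,0,0,0,1],[0,0,0,0,0,0,1],[0,0,0,0,0,0,1],[0,0,0,0,0,0,1],[0,0,0,0,0,0,1]]]'
python3 - <<'E'
from h import *
im=viewer.camera("side");cv2.imwrite("pics/side2.png",im[:,:,::-1])
s=status.sense();print(s["position"],s["tcp_rot"],s["contact_force"])
p=viewer.camera_params("side");f=200/np.tan(np.radians(p["fov_y"]/2));T=np.linalg.inv(p["cam_to_world"])
def proj(P):
    c=T[:3,:3]@P+T[:3,3];return np.array([p["cx"]+f*c[0]/c[2],p["cy"]+f*c[1]/c[2]])
print("tip px",proj(s["position"]))
a=cv2.resize(im[150:290,240:380],(560,560),interpolation=2)[:,:,::-1];cv2.imwrite("pics/c2.png",a)
E
```

```text
time: 2.7
position: [0.4675, -0.1228, 0.1017]
tcp_rot: [0.0, 0.113, 0.994, -0.0]
contact_force: [-0.1, 0.0, -0.2]
grip_width: -0.0
finger_force: 0.0
[ 0.46741699 -0.12278823  0.1016657 ] [ 3.78526236e-04  1.12568510e-01  9.93643894e-01 -3.14865455e-06] [ 0.31105665 -0.23604939 -0.03473239]
tip px [293.79232359 237.02137432]
```

View pics/c2.png

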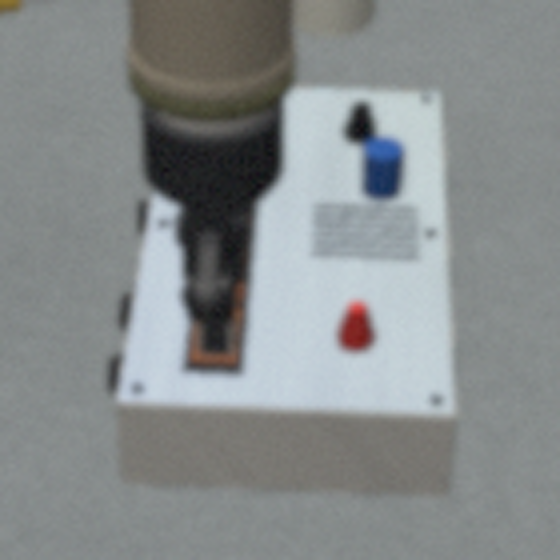

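The tip is seen at (293.7,237.5) against a projected (293.8,237.0), so the side calibration holds here. I'll back up past the row end and descend to the stroke height.

```bash
python3 -m pendant '[[[0,0,0,-0.002,-0.005,0,1],[0,0,0,-0.002,-0.004,0,1],[0,0,0,0,0,-0.006,1],[0,0,0,0,0,-0.006,1],[0,0,0,0,0,-0.006,1],[0,0,0,0,0,-0.005,1],[0,0,0,0,0,-0.003,1],[0,0,0,0,0,-0.002,1],[0,0,0,0,0,0,1],[0,0,0,0,0,0,1]]]'
python3 - <<'E'
from h import *
im=viewer.camera("side");s=status.sense();print(s["position"],s["contact_force"])
a=cv2.resize(im[200:260,270:350],(640,480),interpolation=2)[:,:,::-1];cv2.imwrite("pics/c3.png",a)
E
```

```text
time: 3.58
position: [0.4631, -0.1318, 0.0732]
tcp_rot: [-0.0, 0.113, 0.994, -0.0]
contact_force: [-0.2, 0.3, -0.2]
grip_width: -0.0
finger_force: 0.0
[ 0.46323125 -0.13183586  0.0734261 ] [-0.01245544 -0.26209809  0.40254159]
```

View pics/c3.png

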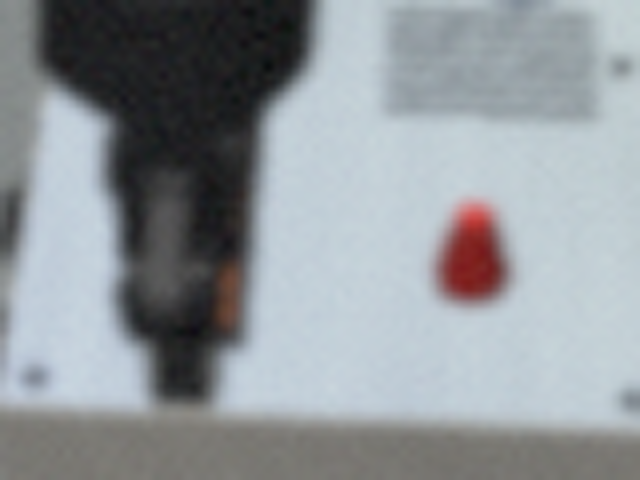

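The tip is just off the row end and laterally on the row line. Starting the stroke.

```bash
python3 -m pendant '[[[0,0,0,0.0016,0.007,0,1],[0,0,0,0.0016,0.007,0,1],[0,0,0,0.0016,0.007,0,1],[0,0,0,0.0016,0.007,0,1],[0,0,0,0.0016,0.007,0,1],[0,0,0,0.0016,0.007,0,1],[0,0,0,0.0016,0.007,0,1],[0,0,0,0.0016,0.007,0,1],[0,0,0,0.0016,0.007,0,1],[0,0,0,0.0016,0.007,0,1]]]'
python3 - <<'E'
from h import *
im=viewer.camera("side");s=status.sense();print(s["position"],s["contact_force"])
a=cv2.resize(im[200:260,270:350],(640,480),interpolation=2)[:,:,::-1];cv2.imwrite("pics/c4.png",a)
E
```

```text
time: 4.47
position: [0.4792, -0.0608, 0.0732]
tcp_rot: [-0.0, 0.112, 0.994, 0.0]
contact_force: [0.6, -0.0, -0.4]
grip_width: -0.0
finger_force: 0.0
[ 0.47951762 -0.05899484  0.07313325] [ 0.12505493  0.97249312 -0.08058737]
```

View pics/c4.png

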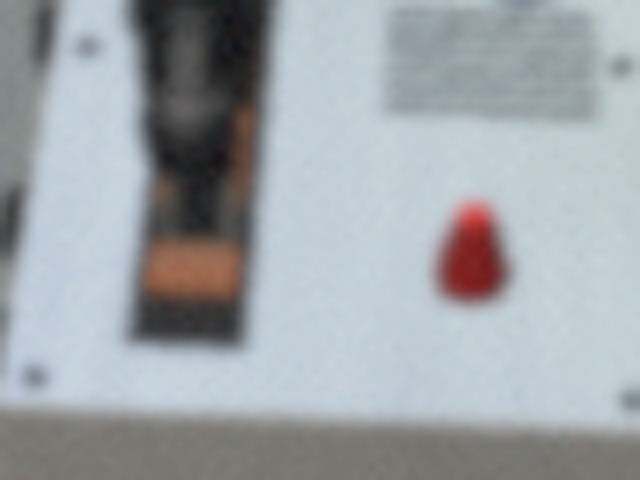

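Tab 4 now shows about 7.5 px (roughly 28 mm) of copper instead of 53 mm, so it stands about 3.5 mm proud and is home. The finger is centred on the row, so I carry on.

```bash
for i in 1; do python3 -m pendant '[[[0,0,0,0.0016,0.007,0,1],[0,0,0,0.0016,0.007,0,1],[0,0,0,0.0016,0.007,0,1],[0,0,0,0.0016,0.007,0,1],[0,0,0,0.0016,0.007,0,1],[0,0,0,0.0016,0.007,0,1],[0,0,0,0.0016,0.007,0,1],[0,0,0,0.0016,0.007,0,1],[0,0,0,0.0016,0.007,0,1],[0,0,0,0.0016,0.007,0,1]]]'; done
python3 -m pendant '[[[0,0,0,0.0016,0.007,0,1],[0,0,0,0.0016,0.007,0,1],[0,0,0,0.0016,0.007,0,1],[0,0,0,0.0016,0.007,0,1],[0,0,0,0.0016,0.007,0,1],[0,0,0,0.0016,0.007,0,1],[0,0,0,0.0016,0.007,0,1],[0,0,0,0.0016,0.007,0,1],[0,0,0,0.0016,0.007,0,1],[0,0,0,0.0016,0.007,0,1]]]'
```

```text
time: 5.35
position: [0.495, 0.0085, 0.0732]
tcp_rot: [-0.0, 0.113, 0.994, -0.0]
contact_force: [-0.4, -4.1, 2.1]
grip_width: 0.0002
finger_force: 1.7
time: 6.18
position: [0.5113, 0.079, 0.0733]
tcp_rot: [0.0, 0.113, 0.994, 0.0]
contact_force: [0.3, 0.0, 1.1]
grip_width: -0.0002
finger_force: 0.5
```

```bash
python3 -m pendant '[[[0,0,0,0.0016,0.007,0,1],[0,0,0,0.0016,0.007,0,1],[0,0,0,0.0016,0.007,0,1],[0,0,0,0.0016,0.007,0,1],[0,0,0,0.0016,0.007,0,1],[0,0,0,0.0016,0.007,0,1],[0,0,0,0.0016,0.007,0,1],[0,0,0,0.0016,0.007,0,1],[0,0,0,0.0016,0.007,0,1],[0,0,0,0.0016,0.007,0,1]]]'
python3 - <<'E'
from h import *
t=viewer.camera("top");im=viewer.camera("side");s=status.sense();print(s["position"],s["contact_force"])
a=cv2.resize(im[165:255,265:355],(400,400),interpolation=2);b=cv2.resize(t[150:240,240:330],(400,400),interpolation=2)
cv2.imwrite("pics/c5.png",np.hstack([a,b])[:,:,::-1])
E
```

```text
time: 7.02
position: [0.5272, 0.1493, 0.0733]
tcp_rot: [-0.0, 0.112, 0.994, 0.0]
contact_force: [-0.5, -0.2, -0.2]
grip_width: 0.0001
finger_force: 0.0
[0.52709286 0.15031721 0.07319882] [-1.15678714  0.51699026 -1.03394779]
```

View pics/c5.png

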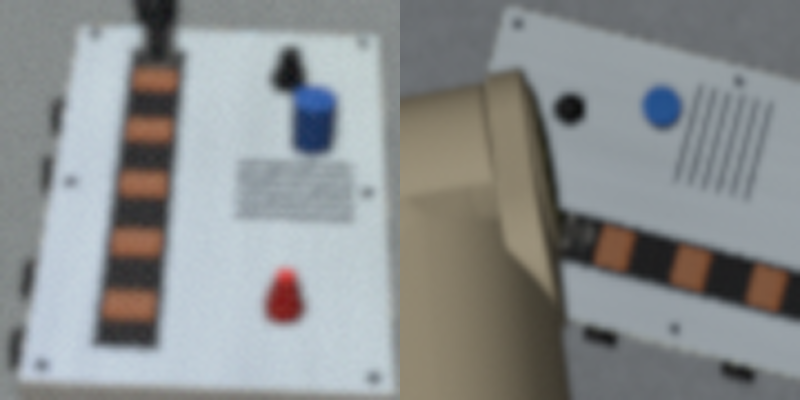

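All five tabs look equally pressed (left panel, y = 80, 130, 184, 242, 305), and the cones and can are standing. Lifting clear.

```bash
python3 -m pendant '[[[0,0,0,0,0,0.005,1],[0,0,0,0,0,0.01,1],[0,0,0,0,0,0.02,1],[0,0,0,0,0,0.02,1],[0,0,0,0,0,0.02,1],[0,0,0,0,0,0.02,1],[0,0,0,0,0,0.02,1],[0,0,0,0,0,0.01,1],[0,0,0,0,0,0,1],[0,0,0,0,0,0,1]]]'
python3 -c "
from plant import arm;print(arm.sign_off())"
```

```text
time: 7.95
position: [0.5272, 0.1479, 0.1986]
tcp_rot: [0.0, 0.113, 0.994, 0.0]
contact_force: [0.5, -0.5, -0.5]
grip_width: 0.0
finger_force: 0.0
the job is handed in; nothing more can be done
None
```

All five tabs were pressed home in one stroke from the red-cone end (tab 4 to tab 0), about 7.5 mm down judging by the images; the cones and can were still standing, the arm lifted clear, and the job was handed in at about 8 s.

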